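# Crank the flask under the sound filling spout

## Robot

A 6-joint arm with a two-finger parallel gripper is mounted at the origin on the work surface. World frame = base frame: x ahead of the robot, y to its left, z up, the work surface at z = 0. Lengths are in m, angles in rad, forces in N, time in s.
With the tool pointing down it reaches from about 0.3 to 0.85 m from the base axis. Payload 5.4 kg.
Tool frame: the origin (TCP) lies on the front face of the gripper's body, between the roots of the fingers; the fingertips stand 73 mm ahead of it and the grasp point (between the pads) lies 54 mm ahead of it; z points along the fingers, y is the direction in which the jaws open and shut (so a half turn about z gives the same grasp; the last joint's range is limited). The gripper opens to 85 mm and grips with 20 to 120 N. Pads are 22 mm wide; open, the fingers measure 114 mm over their backs; the gripper's body (76 mm by 85 mm) begins 54 mm behind the grasp point. The pads swing forward as they close: fully open they stand 13 mm farther back than shut.
Start: joints at [-0.21, 0.158, 1.597, -0, 1.386, -0.21], TCP at [0.575, -0, 0.304] pointing down, gripper open.
Joint ranges: [-2.91, 2.91], [-0.94, 2.29], [0.18, 2.7], [-1.29, 4.43], [0.17, 2.64], [-3, 3]. Speed limits (rad/s): [2.57, 2.57, 3.14, 3.14, 3.14, 3.14].

## Interface

Orientations are given as a unit quaternion [x, y, z, w].
In Python, from bench import ctrl gives the robot as it stands.
- The arm moves only by the tool send_rows, never from a script. Its argument "deltas" is a list that holds one entry, the list of rows, each a list of 7 numbers: the turn, a rotation vector about the tool's x, y, z in degrees, then the shift along the tool's x, y, z in units of 30 mm (1.0 is 30 mm), then the opening, from -1 (shut) to 1 (fully open). In form: [[[rx, ry, rz, x, y, z, hand], ...]]. A call has exactly 10 rows; each row is the pose to reach, as a shift and turn from the pose commanded when the call began, along the tool's axes at that moment; what a row does not reach only later rows make up. A row lasts 1/12 s, in which the tool goes at most 41.7 mm and 7.16 degrees, less where a joint would pass 70% of its speed; a pose out of reach is approached as far as the arm can. A call with a gripper value outside its range is refused whole. The fingers move at their own pace and stop on an object; "newtons" is the grip in N (left out, the last holds). Time passes only in rows, so rows that repeat a pose let the fingers close, or fill a call up. It gives the time, the measured TCP pose, the force and the opening at its end, in the units of the state.
- ctrl.state(): the state, without advancing time (a new reading comes with each control period).
- ctrl.read_camera(name): name is "scene" or "side" or "wrist"; returns a dict with "image" (400x640x3 uint8, red, green, blue), "camera_matrix" (3x3 intrinsics, pixels), "k1" (the pictures are not rectified: a ray, as slopes to the right and down, at radius r is drawn at 1 + k1 r^2 times it, then the intrinsics apply), "xyz" and "orientation" of the camera in the world; the wrist camera has in their place "mount" (4x4, takes a point from camera to tool coordinates, whose origin is the TCP and whose axes are the flange's). Camera axes: x right, y down, z forward; pixel columns grow to the right and rows downward; lengths in m; the calibration is good to about 2 mm. A picture is of the moment at which its call begins: read the wrist's pose just before it. There is no depth.
- ctrl.sign_off(): hands the job in, once; it reports no verdict.
The state is a dict: "t": time; "q": joint angles; "joint_vel": joint speeds; "joint_torque": joint torques, N m; "eef_pos": TCP position; "orientation": TCP orientation; "contact_force": force on the tool from outside, world axes, zero at the start; "wrist_torque": the same for the moment, N m; "grip_width": finger opening in m.
Only numpy, scipy, OpenCV 4.12 (cv2) and the standard library are available. Lean on these libraries where they do the work, as an engineer would, in place of code of your own. Each camera call takes 0.05 s, during which the arm holds its last target. There are 200 camera calls.

## Task

First push each of the two filling spout arms through its swing towards the rail: one of them binds part-way, so push that one right back to where it was parked, and leave the sound one swung fully over the rail against its stop. Then wind the flask along until its mouth is underneath the sound arm's spout, turning the crank by its loose grip sleeve and keeping hold of the sleeve all the while it turns. Do not touch the flask or its carriage, keep the flask upright, and leave everything else where it stands.

Things in the scene. Friction and masses are not known exactly. Their poses are not given: they have to be found in the camera images.
- stage: Hand-cranked flask shuttle, fixed to the table: aluminium base plate 100 x 620 x 12 mm, long along its own y, with a grey gearbox 90 x 100 mm, top at 60 mm, at its -y end and two end blocks on the plate. Origin: centre of the plate's underside, on the table. Its +y is the direction in which the carriage travels away from the crank; its -x side, where the two posts stand, faces the robot. The carriage's and flask's centre run along the line x = 0 of this frame.
- crank_axis (a point): Point on the vertical axis of the crank, over the gearbox, 80 mm above the table. The crank arm (a flat steel bar, top at 74 mm) sweeps a level circle about it; the sleeve's axis is 50 mm from it.
- crank (a joint): Crank angle in rad, 0 at the start, growing clockwise seen from above; clockwise moves the carriage and flask away from the crank along the stage's +y by 140 mm a full turn (22.3 mm per rad), 325 mm in all. It cannot turn anticlockwise from the start. It stays where it is left; turning takes about 2 to 3 N at the sleeve.
- sleeve: Black loose grip sleeve standing upright on the crank's pin: diameter 25 mm, 48 mm tall, from 76 to 124 mm above the table; origin at the centre of its underside, on its axis. It spins freely on the pin, so a hand can keep its direction while the crank goes round. Its underside sits 2 mm above the crank arm and 16 mm above the gearbox. Grip it in its upper two thirds.
- carriage: Black plastic carriage 92 x 90 mm on the rails, top 40 mm above the table, with a low rim (6 mm) round the flask's foot. Origin: on the table plane beneath its centre. Driven by the crank only.
- flask: Clear glass conical flask standing loose on the carriage: foot diameter 68 mm, neck 29 mm, 108 mm tall (mouth 148 mm above the table). Origin: centre of its underside; z up.
- flask_mouth (a point): Centre of the flask's open mouth (33 mm across the lip), at its top.
- boom_a (a joint): Swing angle in rad of filling spout arm a: 0 parked (arm along the stage's +y, against its rest), growing clockwise seen from above; about 1.57 would be right over the rail (arm along the stage's +x, against its far stop). The arms look alike; one of the two binds and stops dead about half way (near 0.8 rad). Which of them stands nearer the crank varies. Both have light friction (about 1.5 N at the tab) and stay where they are left.
- pivot_a (a point): Pivot of arm a, on top of its steel post (16 mm thick, foot 56 mm across), at the mid-height of the arm, 195 mm above the table. The arm is a level aluminium bar 12 x 12 mm reaching 95 mm from the pivot.
- tab_a (a point): Centre of the black upright push tab on top of arm a, 62 mm from the pivot: 30 mm long along the arm, 6 mm thick, standing on the bar from 200 to 236 mm above the table (the bar's top is at 201 mm). It can be pushed from either side.
- spout_a (a point): Lower end of the steel spout tube (10 mm thick) that hangs from the end of arm a, 90 mm from the pivot, 165 mm above the table: 17 mm higher than the flask's mouth.
- boom_b (a joint): Swing angle in rad of filling spout arm b: 0 parked (arm along the stage's +y, against its rest), growing clockwise seen from above; about 1.57 would be right over the rail (arm along the stage's +x, against its far stop). The arms look alike; one of the two binds and stops dead about half way (near 0.8 rad). Which of them stands nearer the crank varies. Both have light friction (about 1.5 N at the tab) and stay where they are left.
- pivot_b (a point): Pivot of arm b, on top of its steel post (16 mm thick, foot 56 mm across), at the mid-height of the arm, 195 mm above the table. The arm is a level aluminium bar 12 x 12 mm reaching 95 mm from the pivot.
- tab_b (a point): Centre of the black upright push tab on top of arm b, 62 mm from the pivot: 30 mm long along the arm, 6 mm thick, standing on the bar from 200 to 236 mm above the table (the bar's top is at 201 mm). It can be pushed from either side.
- spout_b (a point): Lower end of the steel spout tube (10 mm thick) that hangs from the end of arm b, 90 mm from the pivot, 165 mm above the table: 17 mm higher than the flask's mouth.
- stopper: Black rubber stopper, 38 mm across at its top, 30 mm tall, between the crank and the posts on the robot's side of the rail. Not part of the job. Origin: underside centre.
- beaker: Glass beaker, 66 mm across, 85 mm tall, beyond the rail. Not part of the job. Origin: underside centre.
- bottle: Amber glass bottle with white cap, 60 mm across, 130 mm tall, beyond the rail. Not part of the job. Origin: underside centre.
- rack: White tube rack with tubes, 60 x 150 mm, 91 mm tall, beyond the rail. Not part of the job. Origin: underside centre.
- spatula: Thin steel lab spatula, 175 mm long, 14 mm wide, lying flat on the robot's side of the posts. Not part of the job. Origin: underside, middle of the tool.
- jar: White jar, 60 mm across, 70 mm tall, on the robot's side of the crank. Not part of the job. Origin: underside centre.

How it is judged:
On the way, in this order (a step that is already met when the one before it is completed fails the run):
1. the binding arm has been pushed to where it stops, while the flask is still at the start (value of joint boom_a above 0.7 rad and value of joint crank below 0.6 rad).
2. the binding arm is back at its parked place and the sound arm is fully over the rail, while the flask is still at the start (value of joint boom_a below 0.18 rad and value of joint boom_b above 1.43 rad and value of joint crank below 0.6 rad), for 0.1 s.
3. the flask's mouth is under the sound spout while the fingers hold the sleeve (horizontal distance between flask_mouth and spout_b below 0.011 m and contact force between the fingers and sleeve above 0.5 N), for 0.1 s.
At the end, for the whole second after the job is handed in: The flask stands upright (within 0.1 rad) and at rest on the carriage, the centre of its mouth within 11 mm, level, of the sound arm's spout; the sound arm is swung fully over the rail (past 1.43 rad) and the binding arm is parked (below 0.18 rad) (horizontal distance between flask_mouth and spout_b below 0.011 m and value of joint boom_b above 1.43 rad and value of joint boom_a below 0.18 rad and angle between flask's own z axis and vertical below 0.1 rad and linear speed of flask below 0.02 m/s and z of flask in the frame of carriage above 0.035 m); the robot touches nothing.
It fails at once if the crank turns (faster than 1 rad/s) while the fingers are not on the sleeve ((velocity of joint crank above 1 rad/s or velocity of joint crank below -1 rad/s) and contact force between the fingers and sleeve below 0.1 N).
It fails at once if the robot touches the flask or the carriage (contact force between any of the fingers, the arm and flask above 0.5 N or contact force between any of the fingers, the arm and carriage above 0.5 N).
It fails at once if the flask tips over (by more than 0.4 rad) (angle between flask's own z axis and vertical above 0.4 rad).
It fails at once if a bystander is moved by more than 30 mm (distance of any of stopper, beaker, bottle, rack, spatula, jar from where it was at the start of the episode above 0.03 m).
It also fails if it takes over 72 s, if anything falls off the work surface, if the arm or the gripper's body presses on something with over 40 N, if the wrist force passes 120 N, or if a joint passes its speed limit or range.

## Working session

There is one attempt and no reset: what is moved stays moved. The work goes in short steps, Python scripts to look and compute and a tool call to move; the robot and the scene stay as the last step left them, time stands still between calls to the robot, and variables do not carry over. Pictures are saved under pics/ and viewed, about 8 in all and at most 12, crops included, and the job is handed in when it is done.

Besides the shell and the picture viewer there is one more tool, called after "Emit:" as a command line: name --argument value ..., lists and objects as JSON in quotes. send_rows: Moves the arm, as the interface text tells. Its arguments: {"type":"object","properties":{"deltas":{"type":"array","items":{"type":"array","items":{"type":"array","items":{"type":"number"}}}},"newtons":{"type":"number"}},"required":["deltas"]}

```bash
mkdir -p pics
cat > h.py <<'E'
import numpy as np, cv2
from scipy.spatial.transform import Rotation as R
from bench import ctrl
def cam(name):
    s=ctrl.state(); d=ctrl.read_camera(name)
    if name=="wrist":
        T=np.eye(4);T[:3,:3]=R.from_quat(s["orientation"]).as_matrix();T[:3,3]=s["eef_pos"]
        M=T@np.array(d["mount"]); d["P"],d["Rm"]=M[:3,3],M[:3,:3]
    else:
        d["P"]=np.array(d["xyz"]); d["Rm"]=R.from_quat(d["orientation"]).as_matrix()
    return d
def ray(d,u,v):
    K=np.array(d["camera_matrix"]);x=(u-K[0,2])/K[0,0];y=(v-K[1,2])/K[1,1]
    a,b=x,y
    for _ in range(20):
        f=1+d["k1"]*(a*a+b*b);a,b=x/f,y/f
    return d["Rm"]@np.array([a,b,1.])
def onz(d,u,v,z):
    r=ray(d,u,v);return d["P"]+r*(z-d["P"][2])/r[2]
def proj(d,p):
    c=d["Rm"].T@(np.array(p)-d["P"]);a,b=c[:2]/c[2];f=1+d["k1"]*(a*a+b*b);K=np.array(d["camera_matrix"])
    return K[0,0]*a*f+K[0,2],K[1,1]*b*f+K[1,2]
def save(d,fn): cv2.imwrite("pics/"+fn,cv2.cvtColor(np.array(d["image"]),cv2.COLOR_RGB2BGR))
E
python3 - <<'E'
from h import *
import pickle
for n in("scene","side","wrist"):
    d=cam(n);save(d,n+"0.png");pickle.dump(d,open(n+"0.pkl","wb"));print(n,d["P"],d["Rm"][:,2],d["camera_matrix"],d["k1"])
s=ctrl.state();print(s["orientation"],s["eef_pos"],s["t"])
E
```

```text
scene [ 1.5410773  -0.00866776  0.84596775] [-0.81583179  0.01713063 -0.57803549] [[508.19673977   0.         313.12851282]
 [  0.         508.19673977 201.29975369]
 [  0.           0.           1.        ]] -0.07485418895327817
side [ 0.24908053 -0.59974685  0.82770838] [ 0.31984086  0.63867516 -0.69985417] [[463.71211922   0.         315.30960251]
 [  0.         463.71211922 201.06850445]
 [  0.           0.           1.        ]] -0.009553364377844476
wrist [0.5752895  0.07685879 0.37268289] [-0.00207675 -0.30042283 -0.95380386] [[360.63223402   0.         322.61230839]
 [  0.         360.63223402 203.2285886 ]
 [  0.           0.           1.        ]] -0.040089187184014524
[ 7.07120438e-01  7.07092765e-01 -3.81471041e-04 -6.01481681e-04] [5.74655273e-01 4.75619625e-05 3.03152313e-01] 0.15
```

View pics/scene0.png

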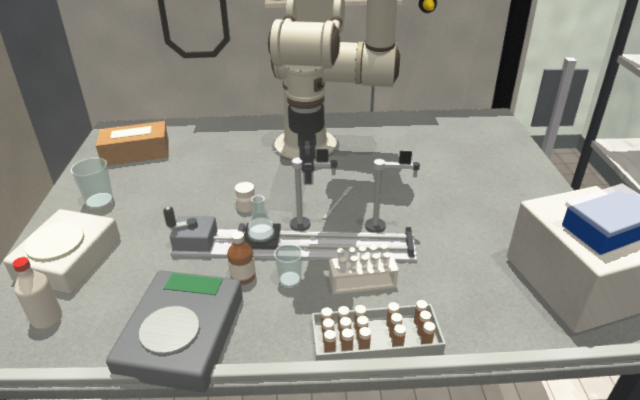

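View pics/side0.png

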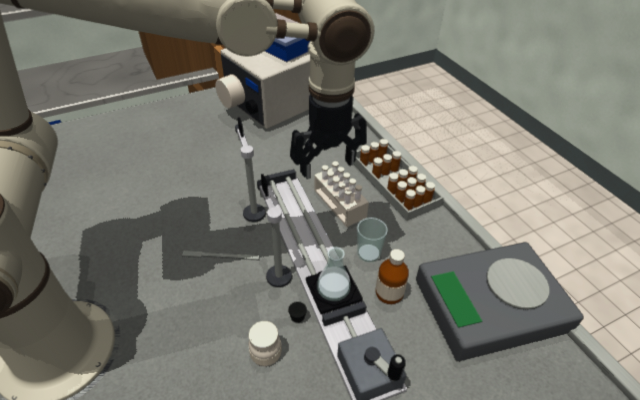

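Scene: posts at about (298,163) and (379,163), tabs at (322,156) and (405,157), sleeve at (169,215), flask at (260,215). Side: pivots at (247,150) and (275,213), sleeve at (397,366). I'll enlarge both.

Run:
```python
import cv2
a=cv2.imread("pics/scene0.png")[145:265,155:425];cv2.imwrite("pics/c1.png",cv2.resize(a,None,fx=2.9,fy=2.9,interpolation=2))
b=cv2.imread("pics/side0.png")[110:400,225:425];cv2.imwrite("pics/c2.png",cv2.resize(b,None,fx=2,fy=2,interpolation=2))
```

```text
(no output)
```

View pics/c1.png

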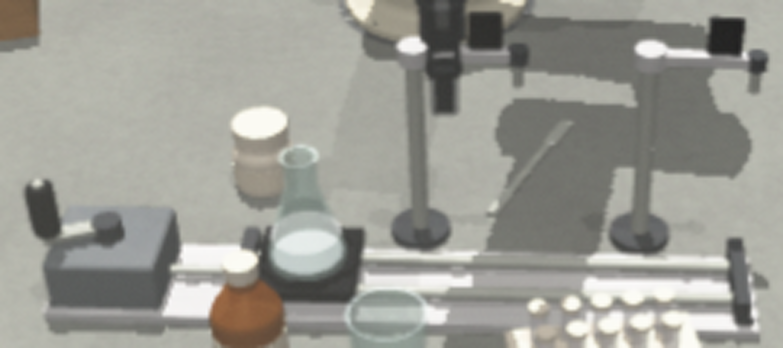

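View pics/c2.png

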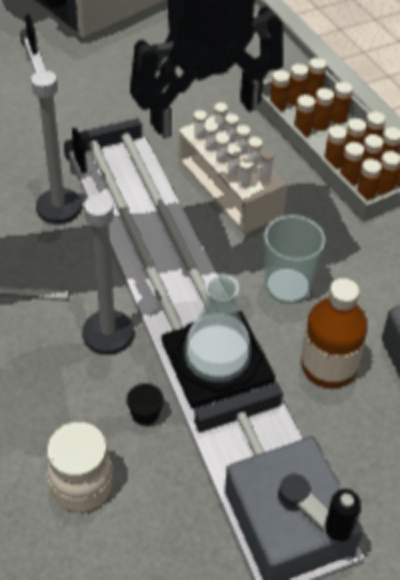

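Crop 1 (scene): sleeve top at crop (39,186), hub (107,220), pivots (412,47) and (650,49), tabs (485,30) and (726,36), mouth (300,156). Crop 2 (side): sleeve top (345,497), hub (294,487), pivots (98,205) and (43,82), mouth (222,289).

```bash
cat >> h.py <<'E'
def tri(d1,p1,d2,p2):
    r1,r2=[r/np.linalg.norm(r) for r in(ray(d1,*p1),ray(d2,*p2))]
    A=sum(np.eye(3)-np.outer(r,r) for r in(r1,r2));b=sum((np.eye(3)-np.outer(r,r))@d["P"] for r,d in((r1,d1),(r2,d2)))
    x=np.linalg.solve(A,b);return x,np.linalg.norm(np.cross(x-d1["P"],r1))
E
python3 - <<'E'
from h import *
import pickle
np.set_printoptions(precision=4,suppress=True)
a,b=[pickle.load(open(n+"0.pkl","rb")) for n in("scene","side")]
S=lambda u,v:(155+u/2.9,145+v/2.9)
T=lambda u,v:(225+u/2,110+v/2)
for n,p,q,z in [("sleevetop",(39,184),(346,498),.124),("hub",(107,218),(294,485),.08),("pivN",(412,45),(98,203),.204),("pivF",(650,48),(43,82),.204),("footN",(420,228),(108,332),.01),("footF",(640,231),(58,206),.01),("mouth",(300,156),(222,289),.148)]:
    print(n,*tri(a,S(*p),b,T(*q)),"onz",onz(a,*S(*p),z)[:2],onz(b,*T(*q),z)[:2])
for n,p,z in [("tabN",(485,30),.218),("tabF",(726,36),.218),("spoutN",(518,82),.165),("spoutF",(757,90),.165),("plL",(48,318),.012),("plR",(757,328),.012),("sleevebot",(45,232),.076),("gbTL",(47,262),.06),("gbTR",(161,264),.06),("gbBR",(178,212),.06)]: print(n,onz(a,*S(*p),z))
for n,q,z in [("plend",(362,556),.012),("gbR",(352,540),.06),("gbL",(228,475),.06),("gbU",(308,438),.06)]: print(n,onz(b,*T(*q),z))
E
```

```text
sleevetop [ 0.5318 -0.3419  0.1244] 0.00035809365677795974 onz [ 0.5309 -0.3418] [ 0.5321 -0.3421]
hub [ 0.5173 -0.2942  0.0753] 0.00023954536507475287 onz [ 0.5234 -0.2922] [ 0.5156 -0.2963]
pivN [ 0.4528 -0.0223  0.2017] 0.001425485697325453 onz [ 0.4586 -0.0233] [ 0.4518 -0.0226]
pivF [0.4692 0.1785 0.199 ] 0.0006656649720124971 onz [0.4765 0.1776] [0.4675 0.1713]
footN [ 0.4525 -0.023   0.0024] 0.00022364975156022248 onz [ 0.4625 -0.0231] [ 0.4506 -0.0281]
footF [0.4704 0.1802 0.003 ] 0.0004070924323556354 onz [0.4789 0.179 ] [0.4686 0.173 ]
mouth [ 0.5335 -0.1205  0.1442] 0.0014026827985418192 onz [ 0.5376 -0.1189] [ 0.5322 -0.1248]
tabN [0.4614 0.0389 0.218 ]
tabF [0.4842 0.2397 0.218 ]
spoutN [0.4614 0.0671 0.165 ]
spoutF [0.4869 0.2705 0.165 ]
plL [ 0.5738 -0.3463  0.012 ]
plR [0.6195 0.2593 0.012 ]
sleevebot [ 0.535  -0.3447  0.076 ]
gbTL [ 0.5564 -0.3417  0.06  ]
gbTR [ 0.5643 -0.2428  0.06  ]
gbBR [ 0.4916 -0.2371  0.06  ]
plend [ 0.5596 -0.3538  0.012 ]
gbR [ 0.5414 -0.353   0.06  ]
gbL [ 0.4743 -0.2543  0.06  ]
gbU [ 0.5586 -0.2536  0.06  ]
```

Emit:
send_rows --deltas '[[[0, 0, 1, 0.2, -0.6, -0.4, -0.06], [0, 0, 2, 0.5, -1.5, -0.73, -0.06], [0, 0, 3, 0.9, -2.5, -0.73, -0.06], [0, 0, 4, 1.2, -3.4, -0.73, -0.06], [0, 0, 4.7, 1.32, -3.89, -0.73, -0.06], [0, 0, 4.7, 1.32, -3.89, -0.73, -0.06], [0, 0, 4.7, 1.32, -3.89, -0.73, -0.06], [0, 0, 4.7, 1.32, -3.89, -0.73, -0.06], [0, 0, 4.7, 1.32, -3.89, -0.73, -0.06], [0, 0, 4.7, 1.32, -3.89, -0.73, -0.06]]]'

```text
t: 0.98
eef_pos: [0.459, 0.0392, 0.3257]
orientation: [0.736, 0.677, -0.0, -0.0]
contact_force: [-0.0, -0.8, -0.7]
grip_width: 0.0399
```

Run:
```python
from h import *
import pickle
d=cam("wrist");save(d,"w1.png");pickle.dump(d,open("w1.pkl","wb"))
print(ctrl.state()["eef_pos"],[proj(d,p) for p in [(.4528,-.0223,.201),(.458,.0395,.236),(.46,.067,.201)]])
```

```text
[0.45887728 0.03928232 0.32562757] [(np.float64(320.2389202080128), np.float64(320.0052183899255)), (np.float64(319.601693271199), np.float64(255.13805805473527)), (np.float64(319.502419903323), np.float64(182.30224397795936))]
```

View pics/w1.png

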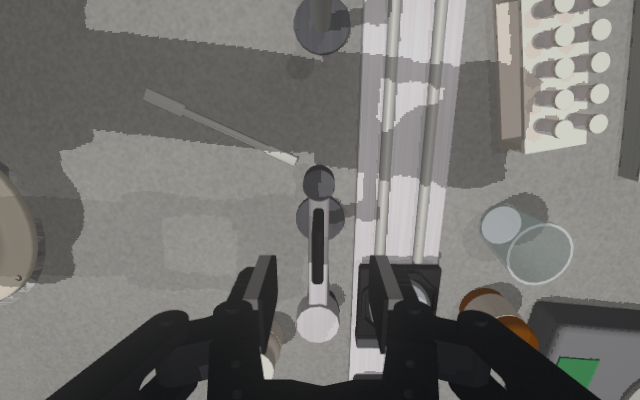

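Wrist picture: the near arm lies straight along the image column u=318 (tab v 208–284, pivot (318,322)), centred between the fingers, so the pose estimate holds. I'll descend and straddle the tab.

Emit:
send_rows --deltas '[[[0, 0, 0, 0, 0, 0.5, -0.06], [0, 0, 0, 0, 0, 1.0, -0.06], [0, 0, 0, 0, 0, 1.4, -0.06], [0, 0, 0, 0, 0, 1.55, -0.06], [0, 0, 0, 0, 0, 1.55, -0.3], [0, 0, 0, 0, 0, 1.55, -0.62], [0, 0, 0, 0, 0, 1.55, -0.62], [0, 0, 0, 0, 0, 1.55, -0.62], [0, 0, 0, 0, 0, 1.55, -0.62], [0, 0, 0, 0, 0, 1.55, -0.62]]]'

```text
t: 1.87
eef_pos: [0.4585, 0.0395, 0.2798]
orientation: [0.736, 0.678, 0.0, 0.0]
contact_force: [-1.0, -0.8, 0.7]
grip_width: 0.0159
```

```bash
cat > arc.py <<'E'
import numpy as np,sys
# arc rows from th0 to th1 (rad), radius mm, grip
t0,t1,Rm,g=map(float,sys.argv[1:5]);n=int(sys.argv[5]) if len(sys.argv)>5 else 10
out=[]
for k in range(10):
    t=(t1-t0)*min(1,(k+1)/n);out.append([0,0,round(np.degrees(t),1),round(Rm/30*(np.cos(t)-1),2),round(Rm/30*np.sin(t),2),0,g])
print(out)
E
python3 arc.py 0 .8 62 -0.62; python3 arc.py 0 .12 62 -.62; python3 arc.py 0 .65 62 -.62;  python3 arc.py 0 -.9 62 -.62
```

```text
[[0, 0, np.float64(4.6), np.float64(-0.01), np.float64(0.17), 0, -0.62], [0, 0, np.float64(9.2), np.float64(-0.03), np.float64(0.33), 0, -0.62], [0, 0, np.float64(13.8), np.float64(-0.06), np.float64(0.49), 0, -0.62], [0, 0, np.float64(18.3), np.float64(-0.1), np.float64(0.65), 0, -0.62], [0, 0, np.float64(22.9), np.float64(-0.16), np.float64(0.8), 0, -0.62], [0, 0, np.float64(27.5), np.float64(-0.23), np.float64(0.95), 0, -0.62], [0, 0, np.float64(32.1), np.float64(-0.32), np.float64(1.1), 0, -0.62], [0, 0, np.float64(36.7), np.float64(-0.41), np.float64(1.23), 0, -0.62], [0, 0, np.float64(41.3), np.float64(-0.51), np.float64(1.36), 0, -0.62], [0, 0, np.float64(45.8), np.float64(-0.63), np.float64(1.48), 0, -0.62]]
[[0, 0, np.float64(0.7), np.float64(-0.0), np.float64(0.02), 0, -0.62], [0, 0, np.float64(1.4), np.float64(-0.0), np.float64(0.05), 0, -0.62], [0, 0, np.float64(2.1), np.float64(-0.0), np.float64(0.07), 0, -0.62], [0, 0, np.float64(2.8), np.float64(-0.0), np.float64(0.1), 0, -0.62], [0, 0, np.float64(3.4), np.float64(-0.0), np.float64(0.12), 0, -0.62], [0, 0, np.float64(4
[... 1113 characters left out ...]
p.float64(-0.19), 0, -0.62], [0, 0, np.float64(-10.3), np.float64(-0.03), np.float64(-0.37), 0, -0.62], [0, 0, np.float64(-15.5), np.float64(-0.07), np.float64(-0.55), 0, -0.62], [0, 0, np.float64(-20.6), np.float64(-0.13), np.float64(-0.73), 0, -0.62], [0, 0, np.float64(-25.8), np.float64(-0.21), np.float64(-0.9), 0, -0.62], [0, 0, np.float64(-30.9), np.float64(-0.29), np.float64(-1.06), 0, -0.62], [0, 0, np.float64(-36.1), np.float64(-0.4), np.float64(-1.22), 0, -0.62], [0, 0, np.float64(-41.3), np.float64(-0.51), np.float64(-1.36), 0, -0.62], [0, 0, np.float64(-46.4), np.float64(-0.64), np.float64(-1.5), 0, -0.62], [0, 0, np.float64(-51.6), np.float64(-0.78), np.float64(-1.62), 0, -0.62]]
```

Emit:
send_rows --deltas '[[[0, 0, 4.6, -0.01, 0.17, 0, -0.62], [0, 0, 9.2, -0.03, 0.33, 0, -0.62], [0, 0, 13.8, -0.06, 0.49, 0, -0.62], [0, 0, 18.3, -0.1, 0.65, 0, -0.62], [0, 0, 22.9, -0.16, 0.8, 0, -0.62], [0, 0, 27.5, -0.23, 0.95, 0, -0.62], [0, 0, 32.1, -0.32, 1.1, 0, -0.62], [0, 0, 36.7, -0.41, 1.23, 0, -0.62], [0, 0, 41.3, -0.51, 1.36, 0, -0.62], [0, 0, 45.8, -0.63, 1.48, 0, -0.62]]]'

```text
t: 2.7
eef_pos: [0.5008, 0.0172, 0.2792]
orientation: [0.942, 0.336, -0.0, -0.0]
contact_force: [-2.3, 0.4, 0.4]
grip_width: 0.0159
```

Emit:
send_rows --deltas '[[[0, 0, 0.7, 0, 0.02, 0, -0.62], [0, 0, 1.4, 0, 0.05, 0, -0.62], [0, 0, 2.1, 0, 0.07, 0, -0.62], [0, 0, 2.8, 0, 0.1, 0, -0.62], [0, 0, 3.4, 0, 0.12, 0, -0.62], [0, 0, 4.1, -0.01, 0.15, 0, -0.62], [0, 0, 4.8, -0.01, 0.17, 0, -0.62], [0, 0, 5.5, -0.01, 0.2, 0, -0.62], [0, 0, 6.2, -0.01, 0.22, 0, -0.62], [0, 0, 6.9, -0.01, 0.25, 0, -0.62]]]'

```text
t: 3.53
eef_pos: [0.5055, 0.011, 0.2792]
orientation: [0.96, 0.28, -0.0, 0.0]
contact_force: [-1.6, -0.0, 0.0]
grip_width: 0.0164
```

Emit:
send_rows --deltas '[[[0, 0, 0.7, 0, 0.02, 0, -0.62], [0, 0, 1.4, 0, 0.05, 0, -0.62], [0, 0, 2.1, 0, 0.07, 0, -0.62], [0, 0, 2.8, 0, 0.1, 0, -0.62], [0, 0, 3.4, 0, 0.12, 0, -0.62], [0, 0, 4.1, -0.01, 0.15, 0, -0.62], [0, 0, 4.8, -0.01, 0.17, 0, -0.62], [0, 0, 5.5, -0.01, 0.2, 0, -0.62], [0, 0, 6.2, -0.01, 0.22, 0, -0.62], [0, 0, 6.9, -0.01, 0.25, 0, -0.62]]]'

```text
t: 4.37
eef_pos: [0.5093, 0.0046, 0.2793]
orientation: [0.975, 0.222, -0.0, 0.0]
contact_force: [-1.3, 0.8, 0.0]
grip_width: 0.0163
```

Run:
```python
from h import *
d=cam("wrist");save(d,"w2.png")
```

```text
(no output)
```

View pics/w2.png

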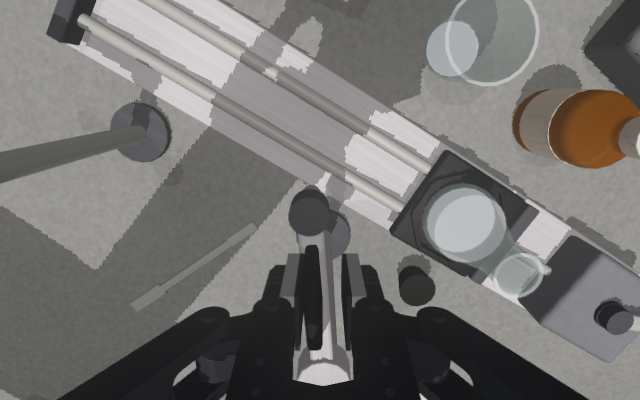

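The picture shows the arm following the fingers, trailing by a few degrees (spout cap at (309,212), pivot (323,375)). At about 0.95 rad it is past the bind point with only ~1.5 N, so the near arm is the sound one. I'll keep going.

```bash
sed -i 's/round(\(np\.[a-z]*(t)\),1)/round(float(\1),1)/; s/round(Rm\/30\*(np.cos(t)-1),2)/round(float(Rm\/30*(np.cos(t)-1)),2)/; s/round(Rm\/30\*np.sin(t),2)/round(float(Rm\/30*np.sin(t)),2)/' arc.py; python3 arc.py 0 .52 62.5 -0.62; python3 arc.py 0 .1 62.5 -.62
```

```text
[[0, 0, 3.0, -0.0, 0.11, 0, -0.62], [0, 0, 6.0, -0.01, 0.22, 0, -0.62], [0, 0, 8.9, -0.03, 0.32, 0, -0.62], [0, 0, 11.9, -0.04, 0.43, 0, -0.62], [0, 0, 14.9, -0.07, 0.54, 0, -0.62], [0, 0, 17.9, -0.1, 0.64, 0, -0.62], [0, 0, 20.9, -0.14, 0.74, 0, -0.62], [0, 0, 23.8, -0.18, 0.84, 0, -0.62], [0, 0, 26.8, -0.22, 0.94, 0, -0.62], [0, 0, 29.8, -0.28, 1.04, 0, -0.62]]
[[0, 0, 0.6, -0.0, 0.02, 0, -0.62], [0, 0, 1.1, -0.0, 0.04, 0, -0.62], [0, 0, 1.7, -0.0, 0.06, 0, -0.62], [0, 0, 2.3, -0.0, 0.08, 0, -0.62], [0, 0, 2.9, -0.0, 0.1, 0, -0.62], [0, 0, 3.4, -0.0, 0.12, 0, -0.62], [0, 0, 4.0, -0.01, 0.15, 0, -0.62], [0, 0, 4.6, -0.01, 0.17, 0, -0.62], [0, 0, 5.2, -0.01, 0.19, 0, -0.62], [0, 0, 5.7, -0.01, 0.21, 0, -0.62]]
```

Emit:
send_rows --deltas '[[[0, 0, 3, 0, 0.11, 0, -0.62], [0, 0, 6, -0.01, 0.22, 0, -0.62], [0, 0, 8.9, -0.03, 0.32, 0, -0.62], [0, 0, 11.9, -0.04, 0.43, 0, -0.62], [0, 0, 14.9, -0.07, 0.54, 0, -0.62], [0, 0, 17.9, -0.1, 0.64, 0, -0.62], [0, 0, 20.9, -0.14, 0.74, 0, -0.62], [0, 0, 23.8, -0.18, 0.84, 0, -0.62], [0, 0, 26.8, -0.22, 0.94, 0, -0.62], [0, 0, 29.8, -0.28, 1.04, 0, -0.62]]]'

```text
t: 5.25
eef_pos: [0.5156, -0.0271, 0.2794]
orientation: [0.999, -0.037, 0.001, -0.0]
contact_force: [1.4, 1.6, -0.6]
grip_width: 0.016
```

Emit:
send_rows --deltas '[[[0, 0, 0.6, 0, 0.02, 0, -0.62], [0, 0, 1.1, 0, 0.04, 0, -0.62], [0, 0, 1.7, 0, 0.06, 0, -0.62], [0, 0, 2.3, 0, 0.08, 0, -0.62], [0, 0, 2.9, 0, 0.1, 0, -0.62], [0, 0, 3.4, 0, 0.12, 0, -0.62], [0, 0, 4, -0.01, 0.15, 0, -0.62], [0, 0, 4.6, -0.01, 0.17, 0, -0.62], [0, 0, 5.2, -0.01, 0.19, 0, -0.62], [0, 0, 5.7, -0.01, 0.21, 0, -0.62]]]'

```text
t: 6.08
eef_pos: [0.5145, -0.0334, 0.2794]
orientation: [0.996, -0.086, -0.0, 0.0]
contact_force: [0.9, 1.1, 1.6]
grip_width: 0.0162
```

Emit:
send_rows --deltas '[[[0, 0, 0, 0, 0.02, 0, -0.62], [0, 0, 0, 0, 0.04, 0, -0.62], [0, 0, 0, 0, 0.06, 0, -0.62], [0, 0, 0, 0, 0.08, 0, -0.62], [0, 0, 0, 0, 0.1, 0, -0.62], [0, 0, 0, 0, 0.12, 0, -0.62], [0, 0, 0, 0, 0.14, 0, -0.62], [0, 0, 0, 0, 0.16, 0, -0.62], [0, 0, 0, 0, 0.16, 0, -0.62], [0, 0, 0, 0, 0.16, 0, -0.62]]]'

```text
t: 6.92
eef_pos: [0.5142, -0.0353, 0.2793]
orientation: [0.996, -0.085, 0.001, -0.003]
contact_force: [4.2, 13.9, 1.7]
grip_width: 0.0161
```

Run:
```python
from h import *
d=cam("wrist");save(d,"w3.png")
```

```text
(no output)
```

View pics/w3.png

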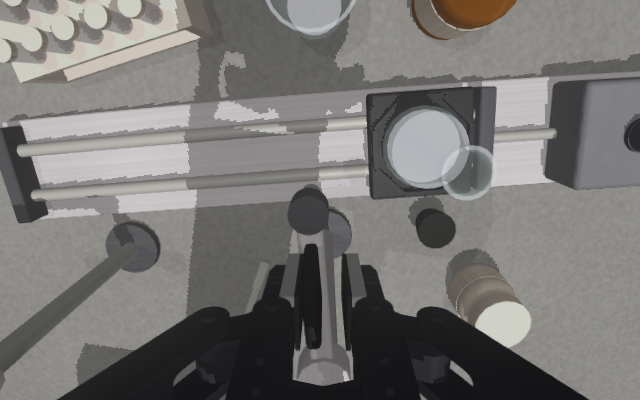

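At the stop (spout cap (308,210), arm across the rail, 14 N reaction). Now the far arm.

Emit:
send_rows --deltas '[[[0, 0, 0, 0, -0.25, 0, -0.62], [0, 0, 0, 0, -0.25, -0.8, -0.5], [0, 0, 0, 0, -0.25, -1.53, -0.06], [0, 0, -7, -0.3, -1.0, -1.53, -0.06], [0, 0, -14, -0.8, -2.2, -1.53, -0.06], [0, 0, -21, -1.2, -3.5, -1.53, -0.06], [0, 0, -28, -1.6, -4.8, -1.53, -0.06], [0, 0, -35, -2.0, -6.1, -1.53, -0.06], [0, 0, -42, -2.4, -7.4, -1.53, -0.06], [0, 0, -49, -2.85, -8.7, -1.53, -0.06]]]'

```text
t: 7.8
eef_pos: [0.4734, 0.235, 0.3252]
orientation: [0.941, 0.338, -0.0, 0.001]
contact_force: [0.6, -0.3, 0.3]
grip_width: 0.0401
```

Emit:
send_rows --deltas '[[[0, 0, -7, 0, 0, 0, -0.06], [0, 0, -14, 0, 0, 0, -0.06], [0, 0, -21, 0, 0, 0, -0.06], [0, 0, -28, 0, 0, 0, -0.06], [0, 0, -35, 0, 0, 0, -0.06], [0, 0, -42, 0, 0, 0, -0.06], [0, 0, -46.1, 0, 0, 0, -0.06], [0, 0, -46.1, 0, 0, 0, -0.06], [0, 0, -46.1, 0, 0, 0, -0.06], [0, 0, -46.1, 0, 0, 0, -0.06]]]'

```text
t: 8.63
eef_pos: [0.4739, 0.2334, 0.325]
orientation: [0.736, 0.677, -0.0, 0.0]
contact_force: [-0.1, -0.4, 0.3]
grip_width: 0.0398
```

Run:
```python
from h import *
d=cam("wrist");save(d,"w4.png")
print(ctrl.state()["eef_pos"],[proj(d,p) for p in [(.4692,.1785,.201),(.4743,.2403,.236),(.4764,.2672,.201),(.4528,-.0223,.201)]])
```

```text
[0.47388439 0.23349527 0.32511964] [(np.float64(321.8939630002589), np.float64(311.3667932874274)), (np.float64(321.3273800340033), np.float64(242.89211307014395)), (np.float64(321.18833040718994), np.float64(171.65721346054397)), (np.float64(322.8597556661075), np.float64(520.677495550426))]
```

View pics/w4.png

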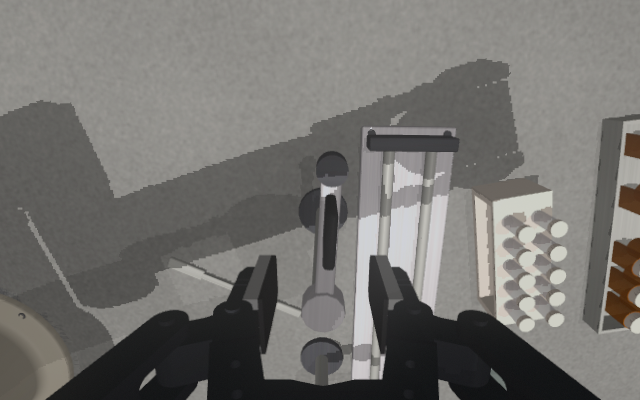

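The far arm is nearly in line (pivot (323,308), tab (330,233), end (332,166)), about 4 mm right and 4–6 mm ahead of the hand's centre. I'll correct that and descend.

Emit:
send_rows --deltas '[[[0, 0, 0, 0.2, 0.1, 0.2, -0.06], [0, 0, 0, 0.2, 0.1, 0.7, -0.06], [0, 0, 0, 0.2, 0.1, 1.2, -0.06], [0, 0, 0, 0.2, 0.1, 1.53, -0.06], [0, 0, 0, 0.2, 0.1, 1.53, -0.3], [0, 0, 0, 0.2, 0.1, 1.53, -0.62], [0, 0, 0, 0.2, 0.1, 1.53, -0.62], [0, 0, 0, 0.2, 0.1, 1.53, -0.62], [0, 0, 0, 0.2, 0.1, 1.53, -0.62], [0, 0, 0, 0.2, 0.1, 1.53, -0.62]]]'

```text
t: 9.52
eef_pos: [0.4777, 0.2394, 0.28]
orientation: [0.736, 0.677, 0.001, 0.0]
contact_force: [-0.2, -0.1, 0.4]
grip_width: 0.0166
```

```bash
python3 arc.py 0.0 .65 62 -0.62
```

```text
[[0, 0, 3.7, -0.0, 0.13, 0, -0.62], [0, 0, 7.4, -0.02, 0.27, 0, -0.62], [0, 0, 11.2, -0.04, 0.4, 0, -0.62], [0, 0, 14.9, -0.07, 0.53, 0, -0.62], [0, 0, 18.6, -0.11, 0.66, 0, -0.62], [0, 0, 22.3, -0.16, 0.79, 0, -0.62], [0, 0, 26.1, -0.21, 0.91, 0, -0.62], [0, 0, 29.8, -0.27, 1.03, 0, -0.62], [0, 0, 33.5, -0.34, 1.14, 0, -0.62], [0, 0, 37.2, -0.42, 1.25, 0, -0.62]]
```

Emit:
send_rows --deltas '[[[0, 0, 3.7, 0, 0.13, 0, -0.62], [0, 0, 7.4, -0.02, 0.27, 0, -0.62], [0, 0, 11.2, -0.05, 0.4, 0, -0.62], [0, 0, 14.9, -0.09, 0.53, 0, -0.62], [0, 0, 18.6, -0.14, 0.66, 0, -0.62], [0, 0, 22.3, -0.2, 0.78, 0, -0.62], [0, 0, 26.1, -0.26, 0.9, 0, -0.62], [0, 0, 29.8, -0.33, 1.01, 0, -0.62], [0, 0, 33.5, -0.41, 1.12, 0, -0.62], [0, 0, 37.2, -0.5, 1.22, 0, -0.62]]]'

```text
t: 10.35
eef_pos: [0.5127, 0.2218, 0.2796]
orientation: [0.914, 0.406, 0.0, -0.001]
contact_force: [-1.5, 1.8, 0.8]
grip_width: 0.0162
```

Emit:
send_rows --deltas '[[[0, 0, 0.7, 0, 0.02, 0, -0.62], [0, 0, 1.4, 0, 0.05, 0, -0.62], [0, 0, 2.1, 0, 0.07, 0, -0.62], [0, 0, 2.8, 0, 0.1, 0, -0.62], [0, 0, 3.4, 0, 0.12, 0, -0.62], [0, 0, 4.1, -0.01, 0.15, 0, -0.62], [0, 0, 4.8, -0.01, 0.17, 0, -0.62], [0, 0, 5.5, -0.01, 0.2, 0, -0.62], [0, 0, 6.2, -0.01, 0.22, 0, -0.62], [0, 0, 6.9, -0.01, 0.25, 0, -0.62]]]'

```text
t: 11.18
eef_pos: [0.5179, 0.2161, 0.2792]
orientation: [0.936, 0.351, -0.0, 0.0]
contact_force: [-2.0, 0.5, 0.6]
grip_width: 0.0163
```

Emit:
send_rows --deltas '[[[0, 0, 0.6, 0, 0.02, 0, -0.62], [0, 0, 1.2, 0, 0.04, 0, -0.62], [0, 0, 1.8, 0, 0.06, 0, -0.62], [0, 0, 2.4, 0, 0.08, 0, -0.62], [0, 0, 3.0, 0, 0.1, 0, -0.62], [0, 0, 3.4, -0.01, 0.12, 0, -0.62], [0, 0, 4, -0.01, 0.14, 0, -0.62], [0, 0, 4.6, -0.01, 0.16, 0, -0.62], [0, 0, 4.6, -0.01, 0.16, 0, -0.62], [0, 0, 4.6, -0.01, 0.16, 0, -0.62]]]'

```text
t: 12.02
eef_pos: [0.5204, 0.2129, 0.2791]
orientation: [0.949, 0.314, -0.0, -0.001]
contact_force: [-3.6, 3.7, 0.2]
grip_width: 0.0164
```

Emit:
send_rows --deltas '[[[0, 0, 0, 0, 0.02, 0, -0.62], [0, 0, 0, 0, 0.04, 0, -0.62], [0, 0, 0, 0, 0.06, 0, -0.62], [0, 0, 0, 0, 0.08, 0, -0.62], [0, 0, 0, 0, 0.1, 0, -0.62], [0, 0, 0, 0, 0.12, 0, -0.62], [0, 0, 0, 0, 0.12, 0, -0.62], [0, 0, 0, 0, 0.12, 0, -0.62], [0, 0, 0, 0, 0.12, 0, -0.62], [0, 0, 0, 0, 0.12, 0, -0.62]]]'

```text
t: 12.85
eef_pos: [0.5209, 0.2124, 0.279]
orientation: [0.949, 0.315, -0.002, -0.004]
contact_force: [-9.7, 12.5, 2.8]
grip_width: 0.0163
```

Stopped dead at 16 N, hand near 0.9 rad: the far arm is the binding one. Swing it back to park.

```bash
python3 arc.py 0 -.9 62 -0.62
```

```text
[[0, 0, -5.2, -0.01, -0.19, 0, -0.62], [0, 0, -10.3, -0.03, -0.37, 0, -0.62], [0, 0, -15.5, -0.07, -0.55, 0, -0.62], [0, 0, -20.6, -0.13, -0.73, 0, -0.62], [0, 0, -25.8, -0.21, -0.9, 0, -0.62], [0, 0, -30.9, -0.29, -1.06, 0, -0.62], [0, 0, -36.1, -0.4, -1.22, 0, -0.62], [0, 0, -41.3, -0.51, -1.36, 0, -0.62], [0, 0, -46.4, -0.64, -1.5, 0, -0.62], [0, 0, -51.6, -0.78, -1.62, 0, -0.62]]
```

Emit:
send_rows --deltas '[[[0, 0, -5.2, 0, -0.19, 0, -0.62], [0, 0, -10.3, 0, -0.37, 0, -0.62], [0, 0, -15.5, -0.03, -0.56, 0, -0.62], [0, 0, -20.6, -0.08, -0.74, 0, -0.62], [0, 0, -25.8, -0.13, -0.91, 0, -0.62], [0, 0, -30.9, -0.21, -1.08, 0, -0.62], [0, 0, -36.1, -0.3, -1.24, 0, -0.62], [0, 0, -41.3, -0.4, -1.4, 0, -0.62], [0, 0, -46.4, -0.52, -1.54, 0, -0.62], [0, 0, -51.6, -0.65, -1.68, 0, -0.62]]]'

```text
t: 13.68
eef_pos: [0.4783, 0.2382, 0.28]
orientation: [0.717, 0.697, 0.001, 0.001]
contact_force: [1.5, 0.5, 0.1]
grip_width: 0.0162
```

Emit:
send_rows --deltas '[[[0, 0, 0, 0, -0.03, 0, -0.62], [0, 0, 0, 0, -0.06, 0, -0.62], [0, 0, 0, 0, -0.09, 0, -0.62], [0, 0, 0, 0, -0.12, 0, -0.62], [0, 0, 0, 0, -0.15, 0, -0.62], [0, 0, 0, 0, -0.18, 0, -0.62], [0, 0, 0, 0, -0.21, 0, -0.62], [0, 0, 0, 0, -0.21, 0, -0.62], [0, 0, 0, 0, -0.21, 0, -0.62], [0, 0, 0, 0, -0.21, 0, -0.62]]]'

```text
t: 14.52
eef_pos: [0.471, 0.2385, 0.2792]
orientation: [0.718, 0.696, -0.0, -0.0]
contact_force: [0.3, 0.3, 0.5]
grip_width: 0.0164
```

Emit:
send_rows --deltas '[[[0, 0, 0, 0, -0.03, 0, -0.62], [0, 0, 0, 0, -0.06, 0, -0.62], [0, 0, 0, 0, -0.08, 0, -0.62], [0, 0, 0, 0, -0.1, 0, -0.62], [0, 0, 0, 0, -0.12, 0, -0.62], [0, 0, 0, 0, -0.14, 0, -0.62], [0, 0, 0, 0, -0.15, 0, -0.62], [0, 0, 0, 0, -0.15, 0, -0.62], [0, 0, 0, 0, -0.15, 0, -0.62], [0, 0, 0, 0, -0.15, 0, -0.62]]]'

```text
t: 15.35
eef_pos: [0.4694, 0.2385, 0.2794]
orientation: [0.719, 0.696, 0.003, 0.003]
contact_force: [15.3, 2.2, -7.5]
grip_width: 0.0159
```

Arm parked against its rest (15 N). Now over to the sleeve.

Emit:
send_rows --deltas '[[[0, 0, 0, 0, 0.3, 0, -0.62], [0, 0, 0, 0, 0.25, -0.8, -0.5], [0, 0, 0, 0, 0.25, -1.6, -0.3], [0, 0, 0, -0.8, 0.35, -1.6, 0], [0, 0, 0, -2.1, 0.5, -1.6, 0.3], [0, 0, 0, -3.4, 0.7, -1.6, 0.6], [0, 0, 0, -4.7, 0.9, -1.6, 0.9], [0, 0, 0, -6.0, 1.1, -1.6, 1], [0, 0, 0, -7.3, 1.3, -1.6, 1], [0, 0, 0, -8.6, 1.5, -1.6, 1]]]'

```text
t: 16.18
eef_pos: [0.5029, -0.0223, 0.3271]
orientation: [0.718, 0.696, -0.0, -0.001]
contact_force: [1.0, 0.6, -0.0]
grip_width: 0.0854
```

Emit:
send_rows --deltas '[[[0, 0, 0, -1.3, 0.15, 0, 1], [0, 0, 0, -2.6, 0.3, 0, 1], [0, 0, 0, -3.9, 0.45, 0, 1], [0, 0, 0, -5.2, 0.6, 0, 1], [0, 0, 0, -6.5, 0.75, 0, 1], [0, 0, 0, -7.8, 0.9, 0.5, 1], [0, 0, 0, -9.0, 1.05, 1.2, 1], [0, 0, 0, -10.1, 1.2, 1.8, 1], [0, 0, 0, -10.67, 1.2, 2.2, 1], [0, 0, 0, -10.67, 1.2, 2.2, 1]]]'

```text
t: 17.02
eef_pos: [0.5272, -0.3441, 0.2567]
orientation: [0.719, 0.695, -0.001, -0.004]
contact_force: [0.7, -0.2, -0.4]
grip_width: 0.0852
```

Run:
```python
from h import *
import pickle
d=cam("wrist");save(d,"w5.png");pickle.dump(d,open("w5.pkl","wb"))
s=cam("scene");save(s,"s5.png");pickle.dump(s,open("s5.pkl","wb"))
print(ctrl.state()["eef_pos"],[proj(d,p) for p in [(.532,-.342,.124),(.5173,-.2942,.08),(.5335,-.1205,.148),(.5425,-.0296,.165)]])
```

```text
[ 0.52885209 -0.34145613  0.26028086] [(np.float64(331.07471421725626), np.float64(221.3303041382855)), (np.float64(306.264040150691), np.float64(133.23106556205832)), (np.float64(318.6108885627305), np.float64(-295.0450174035673)), (np.float64(332.5170442603013), np.float64(-468.12280980580977))]
```

View pics/w5.png

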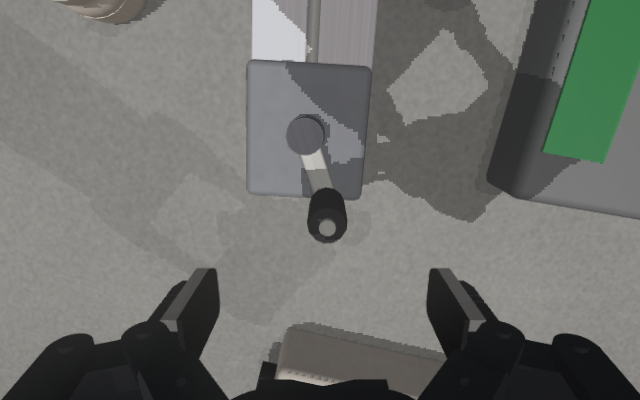

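Wrist picture: sleeve top at (327,226), hub at (306,134) — both within 5 px of the prediction.

Run:
```python
from h import *
import pickle
d=pickle.load(open("w5.pkl","rb"))
s=onz(d,327.5,227,.124);h=onz(d,306,134,.082);print(s,h,np.linalg.norm((s-h)[:2]))
# scene: sound arm cap & tabs
a=pickle.load(open("s5.pkl","rb"))
cv2.imwrite("pics/c5.png",cv2.resize(cv2.cvtColor(np.array(a["image"]),cv2.COLOR_RGB2BGR)[140:265,155:425],None,fx=2.9,fy=2.9,interpolation=2))
st=ctrl.state();print(st["eef_pos"],st["orientation"],st["q"])
```

```text
[ 0.52974849 -0.34555159  0.124     ] [ 0.51720813 -0.29448909  0.082     ] 0.0525798428587986
[ 0.52885209 -0.34145613  0.26028086] [ 7.18483507e-01  6.95542095e-01  1.90788433e-04 -1.61489467e-03] [-7.65140763e-01  3.32192105e-01  1.47822414e+00  5.13399165e-04
  1.33439016e+00 -7.32816285e-01]
```

View pics/c5.png

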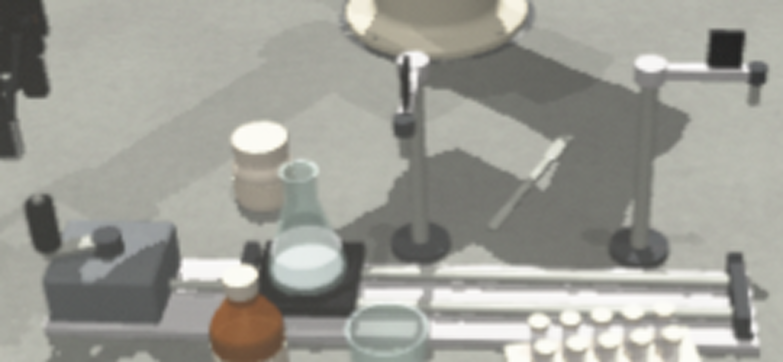

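Both arms are as required (near arm across the rail, far arm parked), flask not moved. Descend and grip.

Emit:
send_rows --deltas '[[[0, 0, 0, -0.07, 0.05, 0.8, 1], [0, 0, 0, -0.07, 0.05, 1.6, 1], [0, 0, 0, -0.07, 0.05, 2.4, 1], [0, 0, 0, -0.07, 0.05, 3.0, 1], [0, 0, 0, -0.07, 0.05, 3.4, 1], [0, 0, 0, -0.07, 0.05, 3.4, 0.5], [0, 0, 0, -0.07, 0.05, 3.4, 0], [0, 0, 0, -0.07, 0.05, 3.4, -0.2], [0, 0, 0, -0.07, 0.05, 3.4, -0.3], [0, 0, 0, -0.07, 0.05, 3.4, -0.35]]]' --newtons 25

```text
t: 17.95
eef_pos: [0.5313, -0.3444, 0.161]
orientation: [0.718, 0.696, -0.0, 0.001]
contact_force: [-6.0, -0.9, 3.2]
grip_width: 0.028
```

Emit:
send_rows --deltas '[[[0, 0, 0, 0, 0, 0, -0.37], [0, 0, 0, 0, 0, 0, -0.39], [0, 0, 0, 0, 0, 0, -0.42], [0, 0, 0, 0, 0, 0, -0.45], [0, 0, 0, 0, 0, 0, -0.5], [0, 0, 0, 0, 0, 0, -0.6], [0, 0, 0, 0, 0, 0, -0.6], [0, 0, 0, 0, 0, 0, -0.6], [0, 0, 0, 0, 0, 0, -0.6], [0, 0, 0, 0, 0, 0, -0.6]]]'

```text
t: 18.78
eef_pos: [0.5296, -0.3441, 0.1598]
orientation: [0.718, 0.696, -0.001, -0.001]
contact_force: [-9.4, -0.0, 6.7]
grip_width: 0.0233
```

Run:
```python
from h import *
import pickle
d=cam("wrist");save(d,"w6.png");pickle.dump(d,open("w6.pkl","wb"))
s=ctrl.state();print(s["eef_pos"],s["orientation"],s["contact_force"],s["wrist_torque"],s["grip_width"],s["q"])
```

```text
[ 0.52959533 -0.34417361  0.15982382] [ 0.71814211  0.69589454 -0.00110347 -0.00121481] [-9.16175873  0.82027819  6.85573611] [ 0.16825439  1.46306716 -0.05288246] 0.023271607691217916 [-0.76648722  0.44347508  1.5441404  -0.00231754  1.15648278 -0.73408744]
```

View pics/w6.png

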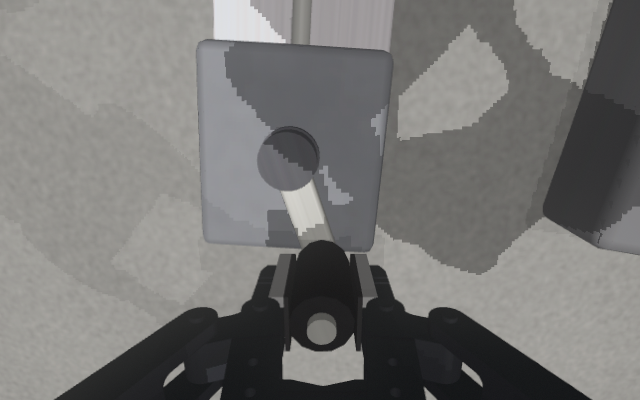

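Sleeve held between the pads (sleeve at (322,290), hub (288,158)); the 9 N in −x is the grip pressing on the crank's start stop. Compute the hub again and the circular rows.

```bash
cat > turn.py <<'E'
import numpy as np
C=np.array([.5173,-.2943]);r=.0505;a0=np.arctan2(-.0498,.0120)
xt=np.array([.032,.9995]);yt=np.array([.9995,-.032])
P=lambda f:C+r*np.array([np.cos(a0-f),np.sin(a0-f)])
def rows(f0,f1,base=None,n=10):
    b=P(f0) if base is None else np.array(base)
    o=[]
    for k in range(10):
        d=P(f0+(f1-f0)*min(1,(k+1)/n))-b
        o.append([0,0,0,round(float(d@xt/.03),2),round(float(d@yt/.03),2),0,-.6])
    print(o)
if __name__=="__main__":
    rows(0,.9,(.5304,-.3437))
    for f in (.9,1.8,2.7): rows(f,f+.9)
E
python3 - <<'E'
from h import *
import pickle
d=pickle.load(open("w6.pkl","rb"));print(onz(d,288,158,.082),onz(d,322,328,.124))
E
python3 turn.py
```

```text
[ 0.51713951 -0.29380751  0.082     ] [ 0.52971094 -0.34584305  0.124     ]
[[0, 0, 0, -0.02, -0.19, 0, -0.6], [0, 0, 0, -0.04, -0.34, 0, -0.6], [0, 0, 0, -0.05, -0.49, 0, -0.6], [0, 0, 0, -0.04, -0.64, 0, -0.6], [0, 0, 0, -0.02, -0.79, 0, -0.6], [0, 0, 0, 0.01, -0.94, 0, -0.6], [0, 0, 0, 0.06, -1.08, 0, -0.6], [0, 0, 0, 0.12, -1.22, 0, -0.6], [0, 0, 0, 0.19, -1.36, 0, -0.6], [0, 0, 0, 0.27, -1.48, 0, -0.6]]
[[0, 0, 0, 0.09, -0.12, 0, -0.6], [0, 0, 0, 0.2, -0.23, 0, -0.6], [0, 0, 0, 0.31, -0.33, 0, -0.6], [0, 0, 0, 0.44, -0.41, 0, -0.6], [0, 0, 0, 0.57, -0.49, 0, -0.6], [0, 0, 0, 0.7, -0.56, 0, -0.6], [0, 0, 0, 0.85, -0.61, 0, -0.6], [0, 0, 0, 0.99, -0.65, 0, -0.6], [0, 0, 0, 1.14, -0.68, 0, -0.6], [0, 0, 0, 1.29, -0.69, 0, -0.6]]
[[0, 0, 0, 0.15, 0.0, 0, -0.6], [0, 0, 0, 0.3, 0.02, 0, -0.6], [0, 0, 0, 0.45, 0.04, 0, -0.6], [0, 0, 0, 0.6, 0.08, 0, -0.6], [0, 0, 0, 0.74, 0.14, 0, -0.6], [0, 0, 0, 0.87, 0.21, 0, -0.6], [0, 0, 0, 1.0, 0.28, 0, -0.6], [0, 0, 0, 1.13, 0.37, 0, -0.6], [0, 0, 0, 1.24, 0.47, 0, -0.6], [0, 0, 0, 1.34, 0.58, 0, -0.6]]
[[0, 0, 0, 0.09, 0.12, 0, -0.6], [0, 0, 0, 0.18, 0.25, 0, -0.6], [0, 0, 0, 0.25, 0.38, 0, -0.6], [0, 0, 0, 0.3, 0.52, 0, -0.6], [0, 0, 0, 0.35, 0.66, 0, -0.6], [0, 0, 0, 0.38, 0.81, 0, -0.6], [0, 0, 0, 0.4, 0.96, 0, -0.6], [0, 0, 0, 0.41, 1.11, 0, -0.6], [0, 0, 0, 0.4, 1.27, 0, -0.6], [0, 0, 0, 0.38, 1.42, 0, -0.6]]
```

Emit:
send_rows --deltas '[[[0, 0, 0, -0.02, -0.19, 0, -0.6], [0, 0, 0, -0.04, -0.34, 0, -0.6], [0, 0, 0, -0.05, -0.49, 0, -0.6], [0, 0, 0, -0.04, -0.64, 0, -0.6], [0, 0, 0, -0.02, -0.79, 0, -0.6], [0, 0, 0, 0.01, -0.94, 0, -0.6], [0, 0, 0, 0.06, -1.08, 0, -0.6], [0, 0, 0, 0.12, -1.22, 0, -0.6], [0, 0, 0, 0.19, -1.36, 0, -0.6], [0, 0, 0, 0.27, -1.48, 0, -0.6]]]'

```text
t: 19.67
eef_pos: [0.4859, -0.336, 0.1601]
orientation: [0.718, 0.696, -0.001, 0.001]
contact_force: [-2.4, -6.5, 3.0]
grip_width: 0.0232
```

Emit:
send_rows --deltas '[[[0, 0, 0, 0.09, -0.12, 0, -0.6], [0, 0, 0, 0.2, -0.23, 0, -0.6], [0, 0, 0, 0.31, -0.33, 0, -0.6], [0, 0, 0, 0.44, -0.41, 0, -0.6], [0, 0, 0, 0.57, -0.49, 0, -0.6], [0, 0, 0, 0.7, -0.56, 0, -0.6], [0, 0, 0, 0.85, -0.61, 0, -0.6], [0, 0, 0, 0.99, -0.65, 0, -0.6], [0, 0, 0, 1.14, -0.68, 0, -0.6], [0, 0, 0, 1.29, -0.69, 0, -0.6]]]'

```text
t: 20.5
eef_pos: [0.4657, -0.2954, 0.1599]
orientation: [0.718, 0.696, -0.001, -0.001]
contact_force: [-5.5, -2.6, 8.4]
grip_width: 0.0233
```

Emit:
send_rows --deltas '[[[0, 0, 0, 0.15, 0, 0, -0.6], [0, 0, 0, 0.3, 0.02, 0, -0.6], [0, 0, 0, 0.45, 0.04, 0, -0.6], [0, 0, 0, 0.6, 0.08, 0, -0.6], [0, 0, 0, 0.74, 0.14, 0, -0.6], [0, 0, 0, 0.87, 0.21, 0, -0.6], [0, 0, 0, 1.0, 0.28, 0, -0.6], [0, 0, 0, 1.13, 0.37, 0, -0.6], [0, 0, 0, 1.24, 0.47, 0, -0.6], [0, 0, 0, 1.34, 0.58, 0, -0.6]]]'

```text
t: 21.33
eef_pos: [0.4858, -0.2554, 0.1599]
orientation: [0.718, 0.696, -0.0, 0.0]
contact_force: [-0.1, -2.6, 5.6]
grip_width: 0.0233
```

Emit:
send_rows --deltas '[[[0, 0, 0, 0.09, 0.12, 0, -0.6], [0, 0, 0, 0.18, 0.25, 0, -0.6], [0, 0, 0, 0.25, 0.38, 0, -0.6], [0, 0, 0, 0.3, 0.52, 0, -0.6], [0, 0, 0, 0.35, 0.66, 0, -0.6], [0, 0, 0, 0.38, 0.81, 0, -0.6], [0, 0, 0, 0.4, 0.96, 0, -0.6], [0, 0, 0, 0.41, 1.11, 0, -0.6], [0, 0, 0, 0.4, 1.27, 0, -0.6], [0, 0, 0, 0.38, 1.42, 0, -0.6]]]'

```text
t: 22.17
eef_pos: [0.5287, -0.2471, 0.1598]
orientation: [0.718, 0.696, -0.002, 0.001]
contact_force: [-4.3, -9.4, 4.6]
grip_width: 0.0235
```

Run:
```python
from h import *
import pickle
a=cam("scene");b=cam("side");save(a,"s7.png");save(b,"d7.png");pickle.dump((a,b),open("7.pkl","wb"))
A=cv2.resize(cv2.imread("pics/s7.png")[155:245,225:345],None,fx=4,fy=4,interpolation=2)
B=cv2.resize(cv2.imread("pics/d7.png")[180:300,250:370],None,fx=4,fy=4,interpolation=2)
o=np.zeros((480,790,3),np.uint8);o[:360,:480]=A
o[:, 480:]=B[:,:310];cv2.imwrite("pics/c7.png",o)
s=ctrl.state();print(s["eef_pos"],s["contact_force"])
```

```text
[ 0.52923199 -0.24735216  0.15984104] [-1.56232752 -9.94222664  3.0497097 ]
```

View pics/c7.png

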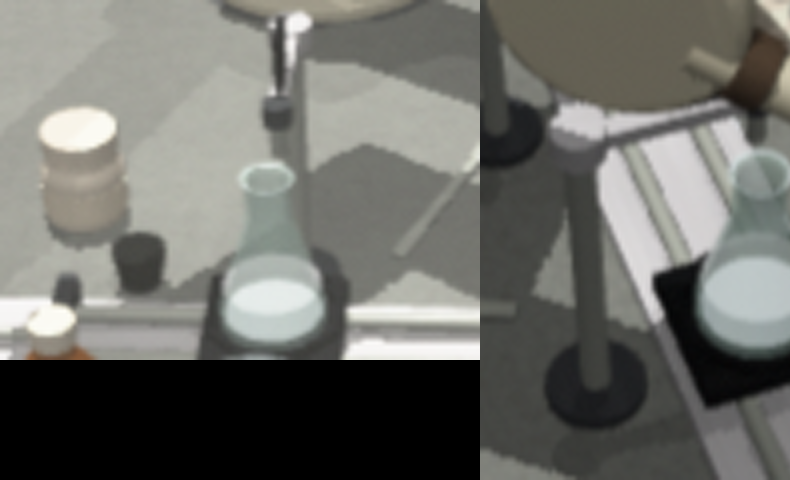

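Scene crop: mouth at (267,179), sound arm's end cap at (277,110). Side crop: mouth (760,174), spout end about (757,142). About 15–20 mm seem left; computing.

Run:
```python
from h import *
import pickle
np.set_printoptions(precision=4,suppress=True)
a,b=pickle.load(open("7.pkl","rb"));a0,b0=[pickle.load(open(n+"0.pkl","rb")) for n in("scene","side")]
S=lambda u,v:(225+u/4,155+v/4);T=lambda u,v:(250+(u-480)/4,180+v/4)
dv=np.array([.0815,.9967])
m0,m1=tri(a0,(155+300/2.9,145+156/2.9),b0,(225+111,110+144.5)),tri(a,S(267,179),b,T(760,174))
print("mouth",m0,m1,"travel",(m1[0]-m0[0])[:2]@dv)
print("mouth z",onz(a,*S(267,179),.148),onz(b,*T(760,174),.148))
print("cap",onz(a,*S(277,110),.203),"spout side",onz(b,*T(757,142),.165),"pivot now", onz(a,*S(298,22),.204))
sp=np.array([.4528,-.0223])+.09*np.array([.9967,-.0815]);print("spout calc",sp,"remaining",(sp-m1[0][:2])@dv)
```

```text
mouth (array([ 0.5335, -0.1205,  0.1442]), np.float64(0.0014026827985418192)) (array([ 0.5416, -0.0387,  0.1448]), np.float64(0.0002916095648388099)) travel 0.0822197812288634
mouth z [ 0.5465 -0.0388  0.148 ] [ 0.5402 -0.041   0.148 ]
cap [ 0.5558 -0.0306  0.203 ] spout side [ 0.5411 -0.035   0.165 ] pivot now [ 0.4589 -0.0173  0.204 ]
spout calc [ 0.5425 -0.0296] remaining 0.00911031832978455
```

Run:
```python
from h import *
import pickle
np.set_printoptions(precision=4,suppress=True)
a,b=pickle.load(open("7.pkl","rb"));a0=pickle.load(open("scene0.pkl","rb"));a5=pickle.load(open("s5.pkl","rb"))
def cap(d,u,v,w=6):
    g=np.array(d["image"]).astype(int).sum(2)/3;u0,v0=int(u),int(v)
    sub=g[v0-w:v0+w+1,u0-w:u0+w+1];n,l,st,c=cv2.connectedComponentsWithStats((sub<85).astype(np.uint8))
    for i in range(1,n):
        if st[i,4]>8: print("   comp",st[i],c[i]+[u0-w,v0-w],onz(d,*(c[i]+[u0-w,v0-w]),.2))
print("s0 near parked");cap(a0,155+518/2.9,145+54/2.9)
print("s0 far parked");cap(a0,155+757/2.9,145+61/2.9)
print("s5 far");cap(a5,155+757/2.9,140+72/2.9)
print("s5 near swung");cap(a5,155+403/2.9,140+125/2.9)
print("s7 near swung");cap(a,225+277/4,155+110/4)
```

```text
s0 near parked
   comp [ 4  3  6  8 45] [333.4444 163.5778] [0.4723 0.0657 0.2   ]
s0 far parked
   comp [ 4  5  5  6 26] [415.8846 167.1538] [0.5015 0.2638 0.2   ]
s5 far
   comp [ 4  6  5  6 22] [415.9545 166.5455] [0.4987 0.2646 0.2   ]
s5 near swung
   comp [ 4  5  7  5 28] [294.1786 184.2143] [ 0.5584 -0.0309  0.2   ]
s7 near swung
   comp [ 3  6  7  6 29] [294.1724 184.3103] [ 0.5588 -0.031   0.2   ]
```

Best estimate is 8 mm remaining, i.e. 0.36 rad.

```bash
python3 -c "
from turn import *
rows(3.6,3.97,n=8)"
```

```text
[[0, 0, 0, -0.02, 0.08, 0, -0.6], [0, 0, 0, -0.04, 0.15, 0, -0.6], [0, 0, 0, -0.06, 0.23, 0, -0.6], [0, 0, 0, -0.09, 0.3, 0, -0.6], [0, 0, 0, -0.12, 0.37, 0, -0.6], [0, 0, 0, -0.15, 0.44, 0, -0.6], [0, 0, 0, -0.19, 0.51, 0, -0.6], [0, 0, 0, -0.23, 0.58, 0, -0.6], [0, 0, 0, -0.23, 0.58, 0, -0.6], [0, 0, 0, -0.23, 0.58, 0, -0.6]]
```

Emit:
send_rows --deltas '[[[0, 0, 0, -0.02, 0.08, 0, -0.6], [0, 0, 0, -0.04, 0.15, 0, -0.6], [0, 0, 0, -0.06, 0.23, 0, -0.6], [0, 0, 0, -0.09, 0.3, 0, -0.6], [0, 0, 0, -0.12, 0.37, 0, -0.6], [0, 0, 0, -0.15, 0.44, 0, -0.6], [0, 0, 0, -0.19, 0.51, 0, -0.6], [0, 0, 0, -0.23, 0.58, 0, -0.6], [0, 0, 0, -0.23, 0.58, 0, -0.6], [0, 0, 0, -0.23, 0.58, 0, -0.6]]]'

```text
t: 23.1
eef_pos: [0.545, -0.2549, 0.1598]
orientation: [0.718, 0.696, -0.002, 0.0]
contact_force: [-7.2, -9.6, 6.0]
grip_width: 0.0234
```

Run:
```python
from h import *
import pickle
np.set_printoptions(precision=4,suppress=True)
a,b=cam("scene"),cam("side");pickle.dump((a,b),open("8.pkl","wb"));a7,b7=pickle.load(open("7.pkl","rb"));a0,b0=[pickle.load(open(n+"0.pkl","rb")) for n in("scene","side")]
s=ctrl.state();print(s["eef_pos"],s["contact_force"],s["t"])
# track the mouth rim patch from picture 7, and from start, in each camera
def track(d1,p,d2,w=7):
    g1,g2=[cv2.cvtColor(np.array(d["image"]),cv2.COLOR_RGB2GRAY).astype(np.float32) for d in(d1,d2)]
    u,v=int(round(p[0])),int(round(p[1]));t=g1[v-w:v+w+6,u-w:u+w+1]
    r=cv2.matchTemplate(g2[v-25:v+31,u-25:u+26],t,cv2.TM_CCOEFF_NORMED);_,m,_,l=cv2.minMaxLoc(r)
    return (p[0]+l[0]+w-25,p[1]+l[1]+w-25),m
pa,pb=(225+267/4,155+179/4),(320,223.5)
qa,qb=track(a7,pa,a),track(b7,pb,b);print(pa,qa,pb,qb);print(tri(a,qa[0],b,qb[0]),onz(a,*qa[0],.148),onz(b,*qb[0],.148))
h=s["eef_pos"][:2]-np.array([.5173,-.2943]);print("hand angle",(np.arctan2(-.0498,.0120)-np.arctan2(h[1],h[0]))%(2*np.pi))
```

```text
[ 0.545  -0.2548  0.1597] [ -6.1899 -10.1504   7.3138] 23.2
(291.75, 199.75) ((294.75, 199.75), 0.8771584630012512) (320, 223.5) ((319, 221.5), 0.9072471261024475)
(array([ 0.5423, -0.032 ,  0.1445]), np.float64(0.0003029010299661887)) [ 0.5469 -0.0316  0.148 ] [ 0.5408 -0.0352  0.148 ]
hand angle 3.989988409215938
```

Mouth now near (0.542, −0.032) against the spout near (0.542, −0.030): well inside 11 mm, by tracking and by crank angle (3.99 rad → 89 mm). Ease the radial load, release, rise.

Emit:
send_rows --deltas '[[[0, 0, 0, -0.02, -0.01, 0, -0.6], [0, 0, 0, -0.04, -0.02, 0, -0.6], [0, 0, 0, -0.04, -0.02, 0, -0.5], [0, 0, 0, -0.04, -0.02, 0, -0.42], [0, 0, 0, -0.04, -0.02, 0, -0.35], [0, 0, 0, -0.04, -0.02, 0, -0.2], [0, 0, 0, -0.04, -0.02, 0, 0], [0, 0, 0, -0.04, -0.02, 0, 0.2], [0, 0, 0, -0.04, -0.02, 0, 0.3], [0, 0, 0, -0.04, -0.02, 0, 0.3]]]'

```text
t: 24.03
eef_pos: [0.5453, -0.2537, 0.1591]
orientation: [0.718, 0.696, 0.0, -0.0]
contact_force: [-0.4, -0.2, -0.5]
grip_width: 0.0557
```

Emit:
send_rows --deltas '[[[0, 0, 0, 0, 0, -0.3, 0.3], [0, 0, 0, 0, 0, -0.8, 0.3], [0, 0, 0, 0, 0, -1.5, 0.3], [0, 0, 0, 0, 0, -2.3, 0.3], [0, 0, 0, 0, 0, -3.2, 0.3], [0, 0, 0, -0.5, 0, -4, 0.3], [0, 0, 0, -1.2, 0, -4.6, 0.3], [0, 0, 0, -2, 0, -5, 0.3], [0, 0, 0, -2, 0, -5, 0.3], [0, 0, 0, -2, 0, -5, 0.3]]]'

```text
t: 24.87
eef_pos: [0.5435, -0.315, 0.3108]
orientation: [0.719, 0.695, 0.0, 0.001]
contact_force: [0.1, 0.8, 0.0]
grip_width: 0.0557
```

Run:
```python
from h import *
import pickle
np.set_printoptions(precision=4,suppress=True)
a,b=cam("scene"),cam("side");a8,b8=pickle.load(open("8.pkl","rb"));save(a,"s9.png");save(b,"d9.png")
s=ctrl.state();print(s["eef_pos"],s["contact_force"],s["t"])
def diff(d1,d2,u0,u1,v0,v1): return np.abs(np.array(d1["image"]).astype(int)-np.array(d2["image"]).astype(int))[v0:v1,u0:u1].max(2)
def track(d1,p,d2,w=7):
    g1,g2=[cv2.cvtColor(np.array(d["image"]),cv2.COLOR_RGB2GRAY).astype(np.float32) for d in(d1,d2)]
    u,v=int(round(p[0])),int(round(p[1]));t=g1[v-w:v+w+6,u-w:u+w+1]
    r=cv2.matchTemplate(g2[v-25:v+31,u-25:u+26],t,cv2.TM_CCOEFF_NORMED);_,m,_,l=cv2.minMaxLoc(r)
    return (p[0]+l[0]+w-25,p[1]+l[1]+w-25),m
for n,p in [("mouth",(294.75,199.75)),("cap near",(294.2,184.2)),("far cap",(415.9,166.6))]: print(n,track(a8,p,a))
print("mouth side",track(b8,(319,221.5),b))
# spout tube: columns darker in side view and cap, for triangulation
g=np.array(b["image"]).mean(2)
u,v=proj(b,(.5425,-.0296,.2));print("pred cap side",u,v,"pred spout end",proj(b,(.5425,-.0296,.165)))
u,v=int(u),int(v);n,l,st,c=cv2.connectedComponentsWithStats((g[v-9:v+10,u-9:u+10]<80).astype(np.uint8))
for i in range(1,n):
    if st[i,4]>8: q=c[i]+[u-9,v-9];print(st[i],q,tri(a,(294.2,184.2),b,q))
```

```text
[ 0.5432 -0.3131  0.3087] [-0.7851  0.4715 -0.0561] 24.9667
mouth ((294.75, 199.75), 0.9862401485443115)
cap near ((294.2, 184.2), 0.9986470341682434)
far cap ((415.9, 166.6), 0.9997472763061523)
mouth side ((319, 221.5), 0.9992591738700867)
pred cap side 318.9612310904195 200.9372282482603 pred spout end (np.float64(318.65811890977056), np.float64(213.51540379981822))
[ 0  0  4 14 52] [310.4423 197.0192] (array([ 0.5362, -0.0224,  0.1946]), np.float64(0.011715662246583096))
[ 6  8  9 11 74] [319.2432 203.5676] (array([ 0.5439, -0.0302,  0.1915]), np.float64(0.0012721159172555247))
```

Nothing moved on release, and the end cap triangulates to (0.544, −0.030), against the mouth at (0.542, −0.032).

```bash
python3 -c "
from h import *
print(ctrl.sign_off(), ctrl.state()['t'])"
```

```text
the job is handed in; nothing more can be done
the job is handed in; nothing more can be done
```

The job is done and handed in, at about 25 s of the allowed 72 s; no verdict is reported.

- **Arms:** The arm nearer the crank was the sound one. I swung it over the rail to its stop, with about 14 N of reaction there. The farther arm stopped dead near 0.8 rad at about 16 N, so I pushed it back to its rest, about 15 N there.
- **Crank:** I then turned the crank about 3.99 rad clockwise, holding the sleeve throughout. The carriage travelled about 89 mm.

**Last checks:**
- **Position:** The flask's mouth measured (0.542, −0.032). The sound arm's end cap, which carries the spout, measured (0.544, −0.030). That is about 3 mm apart against the 11 mm allowed.
- **After release:** The mouth and the two arm ends I tracked stayed put, and the hand was clear with no contact force.
- **Disagreements:** Single-camera estimates of the remaining travel differed by 3–4 mm just before the last turn. I used the middle of that range, and the later measurements agreed with it.
- **Not checked:** The other objects were not measured individually at the end, and I viewed no picture after the last turn.

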